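# Lay out the pipe couplings by size

### The arm

A 7-joint arm with a two-finger parallel gripper is mounted at the origin on the work surface. World frame = base frame: x ahead of the robot, y to its left, z up, the work surface at z = 0. Lengths are in m, angles in rad, forces in N, time in s.
With the tool pointing down it reaches from about 0.425 to 1.025 m from the base axis. Payload 3.6 kg.
Tool frame: the origin (TCP) lies on the centre line of the jaws, within the pads' length; the fingertips stand env.tcp_to_tips ahead of it and the grasp point (between the pads) lies 3 mm ahead of it (env.tcp_to_tips is the distance from the TCP to the fingertips, in m); z points along the fingers, x is the direction in which the jaws open and shut, and the axes are right-handed (so a half turn about z gives the same grasp; the last joint's range is limited). The gripper opens to 85 mm and grips with 20 to 120 N. Pads are 22 mm wide; open, the fingers measure 114 mm over their backs; the gripper's body (76 mm by 85 mm) begins 54 mm behind the grasp point. The pads swing forward as they close: fully open they stand 13 mm farther back than shut.
Start: joints at [-1.357, 0.591, 0.048, 1.609, -0.033, 0.943, -0.034], TCP at [0.219, 0.691, 0.253] pointing down, gripper open.
Joint ranges: [-2.69, 2.69], [-0.47, 2.24], [-1.27, 1.36], [0.19, 2.51], [-1.53, 4.68], [0.08, 2.07], [-3.09, 3.09]. Speed limits (rad/s): [2.57, 2.57, 3.14, 3.14, 3.14, 3.14, 3.14].

### API

Orientations are given as a unit quaternion [w, x, y, z].
In Python, from cell import readout, eyes, env gives the robot as it stands.
- The arm moves only by the tool move_arm, never from a script. Its argument "rows" is a list of rows, each a list of 7 numbers: the closure, from 0 (fully open) to 1 (shut), then the shift along the tool's x, y, z in units of 40 mm (1.0 is 40 mm), then the turn, a rotation vector about the tool's x, y, z in units of 6 degrees (1.0 is 6 degrees). In form: [[gripper, x, y, z, ax, ay, az], ...]. A call has 1 to 10 rows; each row is the pose to reach, as a shift and turn from the pose commanded when the call began, along the tool's axes at that moment; what a row does not reach only later rows make up. A row lasts 1/12 s, in which the tool goes at most 41.7 mm and 7.16 degrees, less where a joint would pass 70% of its speed; a pose out of reach is approached as far as the arm can. A call with a gripper value outside its range is refused whole. The fingers move at their own pace and stop on an object; the grip force is fixed at half the most. Time passes only in rows, so rows that repeat a pose let the fingers close. It gives the time, the measured TCP pose, the force and the opening at its end, in the units of the state.
- readout.get_obs(): the state, without advancing time (a new reading comes with each control period).
- eyes.snapshot(name): name is "scene" or "top"; returns the picture (480x640x3 uint8, red, green, blue); there is no depth.
- eyes.camera_model(name): a dict with "K" (3x3 intrinsics, pixels), "R" (3x3) and "t" (3): a world point X has camera coordinates R X + t. Camera axes: x right, y down, z forward; pixel columns grow to the right and rows downward; lengths in m; the calibration is good to about 2 mm. A picture is of the moment at which its call begins. camera_model takes no time and is no camera call.
- env.close_job(): hands the job in, once; it reports no verdict.
The state is a dict: "clock": time; "joint_pos": joint angles; "dq": joint speeds; "tau": joint torques, N m; "ee_pos": TCP position; "eef_rot": TCP orientation; "ft_force": force on the tool from outside, world axes, zero at the start; "ft_torque": the same for the moment, N m; "finger_gap": finger opening in m.
Only numpy, scipy, OpenCV 4.12 (cv2) and the standard library are available. Lean on these libraries where they do the work, as an engineer would, in place of code of your own. Each camera call takes 0.05 s, during which the arm holds its last target. There are 200 camera calls.

### The job

Stand the four copper pipe couplings on the pads of the layout board in order of size, one upright at the middle of each pad: the largest on the red pad, then getting smaller along the row to the smallest on the farthest pad. Do not knock any over, leave the tin and the valve where they are, and let go of everything at the end.

Things in the scene. Friction and masses are not known exactly. Their poses are not given: they have to be found in the camera images.
- coupling_xs: the smallest of four loose copper pipe couplings, a plain open-ended tube 24 mm in outside diameter, 3 mm wall, 40 mm tall, standing upright on a 5 mm thick black rubber mat (fixed, 230 mm square). Origin: centre of its underside; z is its axis, up
- coupling_s: the second smallest of four loose copper pipe couplings, a plain open-ended tube 31 mm in outside diameter, 3 mm wall, 52 mm tall, standing upright on a 5 mm thick black rubber mat (fixed, 230 mm square). Origin: centre of its underside; z is its axis, up
- coupling_m: the second largest of four loose copper pipe couplings, a plain open-ended tube 38 mm in outside diameter, 3 mm wall, 64 mm tall, standing upright on a 5 mm thick black rubber mat (fixed, 230 mm square). Origin: centre of its underside; z is its axis, up
- coupling_l: the largest of four loose copper pipe couplings, a plain open-ended tube 45 mm in outside diameter, 3 mm wall, 76 mm tall, standing upright on a 5 mm thick black rubber mat (fixed, 230 mm square). Origin: centre of its underside; z is its axis, up
- pad_red: red round pad at one end of the row, beside the red stripe on the board's end; fixed, 60 mm diameter, 2 mm thick. The four pads lie in a straight row 80 mm apart on a fixed pale wooden board (350 x 110 mm, 12 mm thick), at any angle on the table; in order along the row: pad_red, pad_2, pad_3, pad_4. Origin: centre of the pad's underside, 12 mm above the table; its top is 2 mm higher
- pad_2: black round pad next to the red one; fixed, 60 mm diameter, 2 mm thick. The four pads lie in a straight row 80 mm apart on a fixed pale wooden board (350 x 110 mm, 12 mm thick), at any angle on the table; in order along the row: pad_red, pad_2, pad_3, pad_4. Origin: centre of the pad's underside, 12 mm above the table; its top is 2 mm higher
- pad_3: black round pad, third from the red end; fixed, 60 mm diameter, 2 mm thick. The four pads lie in a straight row 80 mm apart on a fixed pale wooden board (350 x 110 mm, 12 mm thick), at any angle on the table; in order along the row: pad_red, pad_2, pad_3, pad_4. Origin: centre of the pad's underside, 12 mm above the table; its top is 2 mm higher
- pad_4: black round pad at the end of the row farthest from the red one; fixed, 60 mm diameter, 2 mm thick. The four pads lie in a straight row 80 mm apart on a fixed pale wooden board (350 x 110 mm, 12 mm thick), at any angle on the table; in order along the row: pad_red, pad_2, pad_3, pad_4. Origin: centre of the pad's underside, 12 mm above the table; its top is 2 mm higher
- tin: loose yellow tin with a steel lid, 58 mm diameter, 50 mm tall, standing beyond the work; a bystander. Origin: centre of its underside
- valve: loose brass ball valve with a blue lever, about 78 x 77 mm in plan, 42 mm tall, lying beyond the work; a bystander. Origin: under the middle of its brass body, at the table
Things that resemble listed ones, but are neither listed nor needed, are in the scene too. What is shaped like the coupling_xs but blue or yellow is not meant. Leave any purple look-alike of the coupling_m alone.

How it is judged:
At the end, for the whole second after the job is handed in: Each coupling stands upright (within 0.1 rad) and at rest on its own pad, its axis within 12 mm of the pad's centre: largest on the red pad, second largest on pad 2, second smallest on pad 3, smallest on pad 4. Tin and valve are within 20 mm of where they started (horizontal distance between coupling_xs and pad_4 below 0.012 m and z of coupling_xs in the frame of pad_4 between -0.002 and 0.006 m and angle between each of coupling_xs, coupling_s, coupling_m, coupling_l's own z axis and vertical below 0.1 rad and linear speed of each of coupling_xs, coupling_s, coupling_m, coupling_l below 0.02 m/s and horizontal distance between coupling_s and pad_3 below 0.012 m and z of coupling_s in the frame of pad_3 between -0.002 and 0.006 m and horizontal distance between coupling_m and pad_2 below 0.012 m and z of coupling_m in the frame of pad_2 between -0.002 and 0.006 m and horizontal distance between coupling_l and pad_red below 0.012 m and z of coupling_l in the frame of pad_red between -0.002 and 0.006 m and distance of each of tin, valve from where it was at the start of the episode below 0.02 m); the robot touches nothing.
It fails at once if a coupling is knocked over (angle between any of coupling_xs, coupling_s, coupling_m, coupling_l's own z axis and vertical above 0.9 rad).
It fails at once if the tin or the valve is pushed aside (distance of any of tin, valve from where it was at the start of the episode above 0.02 m).
It also fails if it takes over 112 s, if anything falls off the work surface, if the arm or the gripper's body presses on something with over 40 N, if the wrist force passes 120 N, or if a joint passes its speed limit or range.

## Working session

There is one attempt and no reset: what is moved stays moved. The work goes in short steps, Python scripts to look and compute and a tool call to move; the robot and the scene stay as the last step left them, time stands still between calls to the robot, and variables do not carry over. Pictures are saved under pics/ and viewed, about 12 in all and at most 16, crops included, and the job is handed in when it is done.

Besides the shell and the picture viewer there is one more tool, called after "Call:" as name(argument=value, ...), one argument or row to a line, values as JSON. move_arm: Moves the arm, as the interface text tells. Its arguments: {"type":"object","properties":{"rows":{"type":"array"}},"required":["rows"]}

```bash
mkdir -p pics; ls
python3 - <<'E'
from cell import readout, eyes, env
import cv2
for n in("top","scene"):
    cv2.imwrite(f"pics/{n}0.png",cv2.cvtColor(eyes.snapshot(n),cv2.COLOR_RGB2BGR))
    m=eyes.camera_model(n);print(m)
print(env.tcp_to_tips,readout.get_obs())
E
```

```text
pics
{'K': array([[526.91331929,   0.        , 320.53599801],
       [  0.        , 526.91331929, 240.29359287],
       [  0.        ,   0.        ,   1.        ]]), 'R': array([[ 0.02180748, -0.99974251,  0.00627265],
       [-0.99323067, -0.02238059, -0.1139822 ],
       [ 0.11409323, -0.00374453, -0.99346299]]), 't': array([0.03103419, 0.59866172, 1.12303056])}
{'K': array([[562.36506149,   0.        , 322.10779818],
       [  0.        , 562.36506149, 240.30639625],
       [  0.        ,   0.        ,   1.        ]]), 'R': array([[-0.59439689,  0.8041503 ,  0.00588524],
       [ 0.46728755,  0.35133848, -0.81129749],
       [-0.65447283, -0.4794826 , -0.58460393]]), 't': array([ 0.33340461, -0.27283659,  1.52782857])}
0.022 {'clock': 0.1, 'joint_pos': array([-1.35748175,  0.59202962,  0.0483149 ,  1.60973702, -0.03330494,
        0.94270257, -0.03371728]), 'dq': array([ 7.34371086e-05, -2.59098297e-03, -1.62779155e-03, -4.01021834e-03,
       -1.05862863e-03, -7.49674281e-04,  1.11136337e-03]), 'tau': array([ 4.15454750e-03, -5.49999118e+01,  1.55342091e+00, -1.98824322e+01,
        9.78609460e-03,  3.83404098e-03,  2.22647031e-06]), 'ee_pos': array([0.21874302, 0.69045316, 0.25223776]), 'eef_rot': array([ 6.58560608e-04,  8.06837748e-01,  5.90772185e-01, -7.99402981e-04]), 'ft_force': array([ 0.38253306, -0.17568259,  0.50915037]), 'ft_torque': array([ 0.05394317,  0.00820699, -0.00113444]), 'finger_gap': 0.08479624063066041}
```

View pics/top0.png

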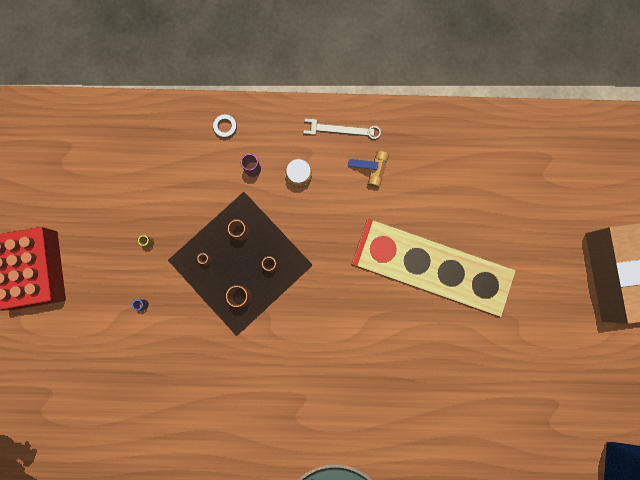

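View pics/scene0.png

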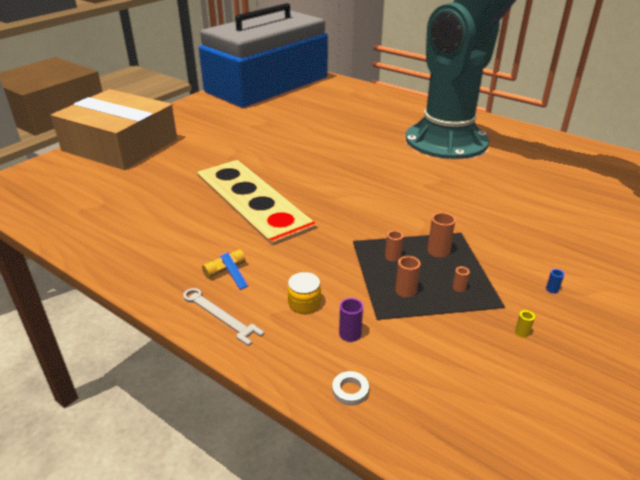

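The top view shows the couplings on the mat: xs (203,259), s (268,264), m (236,229), l (236,296). The red pad is at (383,249), and the black pads at (417,261), (451,273) and (485,285). The tin is at (298,171) and the valve at (375,168). The scene view agrees with this.

```bash
cat > h.py <<'E'
from cell import readout, eyes, env
import numpy as np, cv2
from scipy.optimize import least_squares
def proj(n,X):
    m=eyes.camera_model(n);c=np.atleast_2d(X)@m["R"].T+m["t"];p=c@m["K"].T;return p[:,:2]/p[:,2:]
def ray(n,uv,z):
    m=eyes.camera_model(n);d=m["R"].T@np.linalg.solve(m["K"],[*uv,1]);o=-m["R"].T@m["t"]
    return o+d*(z-o[2])/d[2]
D=dict(xs=(.024,.04),s=(.031,.052),m=(.038,.064),l=(.045,.076))
a=np.linspace(0,2*np.pi,60)
def hull(n,x,y,k,z0):
    d,h=D[k];c=np.c_[x+d/2*np.cos(a),y+d/2*np.sin(a)]
    return cv2.convexHull(np.float32(proj(n,np.vstack([np.c_[c,0*a+z0],np.c_[c,0*a+z0+h]]))))
def cen(h):
    M=cv2.moments(h);return np.array([M["m10"],M["m01"]])/M["m00"],M["m00"]
def copper(n,img):
    hsv=cv2.cvtColor(img,cv2.COLOR_RGB2HSV).astype(int);return hsv
def locate(n,img,k,uv,z0,mask,r=32):
    S=4
    w=cv2.resize(mask[int(uv[1])-r:int(uv[1])+r,int(uv[0])-r:int(uv[0])+r].astype(np.uint8)*255,None,fx=S,fy=S,interpolation=cv2.INTER_CUBIC)>127
    nn,lab,st,ce=cv2.connectedComponentsWithStats(w.astype(np.uint8))
    i=min((i for i in range(1,nn) if st[i,4]>300),key=lambda i:np.hypot(*(ce[i]-r*S)))
    pts=np.argwhere(lab==i)[:,::-1]
    h=cv2.convexHull(np.float32((pts+.5)/S-.5+[int(uv[0])-r,int(uv[1])-r]))
    c,A=cen(h)
    x0=ray(n,uv,z0+D[k][1]/2)[:2]
    s=least_squares(lambda p:cen(hull(n,*p,k,z0))[0]-c,x0,x_scale=.01,diff_step=1e-3)
    return s.x,A,cen(hull(n,*s.x,k,z0))[1]
E
python3 - <<'E'
from h import *
P=dict(top=dict(xs=(203,259),s=(268,264),m=(236,229),l=(236,296)),scene=dict(xs=(461,279),s=(394,246),m=(407,277),l=(441,235)))
for n in P:
    img=cv2.imread(f"pics/{n}0.png")[:,:,::-1].astype(int)
    for k,uv in P[n].items():
        mk=(img[...,0]>img[...,2]+22)
        print(n,k,*locate(n,img,k,uv,.005,mk))
for n,q in dict(top=[(383,249),(417,261),(451,273),(485,285)],scene=[(281,220),(262,203),(244,188),(228,174)]).items():
    img=cv2.imread(f"pics/{n}0.png")[:,:,::-1].astype(int)
    c=[]
    for i,uv in enumerate(q):
        mk=((img[...,0]>140)&(img[...,1]<90)) if i==0 else img.sum(2)<250
        nn,lab,st,ce=cv2.connectedComponentsWithStats(mk.astype(np.uint8),connectivity=4)
        j=lab[uv[1],uv[0]];c.append(ray(n,ce[j],.014));print(n,st[j],c[-1])
    print(np.linalg.norm(np.diff(c,axis=0),axis=1))
E
```

```text
top xs [0.55212887 0.29987815] 166.3125 138.5236472907709
top s [0.54352512 0.15504851] 219.9375 195.9486021688208
top m [0.61691728 0.2260112 ] 362.0625 336.21520524902735
top l [0.47224774 0.217493  ] 492.1875 457.82197064044885
scene xs [0.54792272 0.29963697] 418.1875 330.00452340301126
scene s [0.52626439 0.15307216] 3304.9375 468.3479278679006
scene m [0.60310629 0.21099441] 1472.21875 818.3587500907015
scene l [0.44955649 0.21049923] 3195.9375 983.176788783865
top [     0      0    640    480 304888] [0.60237882 0.04258306 0.014     ]
top [     0      0    640    480 272132] [0.5871831  0.04955428 0.014     ]
top [438 260  27  26 523] [ 0.53392916 -0.24685104  0.014     ]
top [472 272  27  26 539] [ 0.50919416 -0.32245124  0.014     ]
[0.01671848 0.30115128 0.07954377]
scene [268 213  26  14 296] [ 0.58393518 -0.09214965  0.014     ]
scene [249 197  25  13 251] [ 0.55907835 -0.16797065  0.014     ]
scene [232 182  24  12 216] [ 0.53409174 -0.24342186  0.014     ]
scene [217 169  22  11 190] [ 0.50903325 -0.31908248  0.014     ]
[0.07979152 0.07948091 0.07970231]
```

```bash
cat >> h.py <<'E'
from scipy.spatial.transform import Rotation as Ro
def step(tgt,th,obs=None):
    "shift (units of 40mm) and turn about tool z (6deg) from present pose to tgt, tool x at th deg, tool down"
    o=obs or readout.get_obs();R=Ro.from_quat(o["eef_rot"][[1,2,3,0]])
    x=R.as_matrix()[:,0];t=np.degrees(np.arctan2(x[1],x[0]))
    c,s=np.cos(np.radians(th)),np.sin(np.radians(th))
    G=Ro.from_matrix(np.array([[c,s,0],[s,-c,0],[0,0,-1]]))
    print("pos",o["ee_pos"].round(4),"th",t.round(2),"t",round(o["clock"],2),"shift",((R.inv().apply(np.array(tgt)-o["ee_pos"]))/.04).round(3),"turn",np.degrees((R.inv()*G).as_rotvec()/6).round(3))
E
python3 - <<'E'
from h import *
P=dict(scene=dict(xs=(461,279),s=(394,246),m=(407,277),l=(441,235)))
for n in P:
    img=cv2.imread(f"pics/{n}0.png")[:,:,::-1].astype(int)
    for k,uv in P[n].items():
        print(img[uv[1]-3:uv[1]+4:3,uv[0]].tolist())
        mk=(img[...,0]>img[...,2]+30)&(img[...,0]<215)&(img[...,1]<0.63*img[...,0])
        print(n,k,*locate(n,img,k,uv,.005,mk,26))
n="top";img=cv2.imread(f"pics/{n}0.png")[:,:,::-1].astype(int);c=[]
print(img[249,383],img[261,417],img[273,451],img[350,300])
for i,uv in enumerate([(383,249),(417,261),(451,273),(485,285)]):
    mk=np.abs(img-img[uv[1],uv[0]]).max(2)<35
    nn,lab,st,ce=cv2.connectedComponentsWithStats(mk.astype(np.uint8),connectivity=4)
    j=lab[uv[1],uv[0]];c.append(ray(n,ce[j],.014));print(n,st[j],c[-1])
print(np.linalg.norm(np.diff(c,axis=0),axis=1))
step([.35,.45,.25],27); step([.4722,.2175,.2],-18)
E
```

```text
[[128, 69, 45], [131, 72, 45], [126, 71, 46]]
scene xs [0.54872556 0.30022279] 346.1875 330.51672668755054
[[129, 70, 43], [128, 71, 45], [124, 68, 44]]
scene s [0.54559677 0.17903152] 1264.78125 489.9671609676443
[[134, 73, 48], [130, 72, 44], [128, 69, 42]]
scene m [0.60809283 0.21513028] 1202.96875 826.4474658134859
[[129, 68, 42], [131, 72, 43], [130, 71, 42]]
scene l [0.47273162 0.21992188] 1470.84375 1016.5196679430082
[213  90  77] [96 86 74] [86 75 63] [181 119  75]
top [370 236  27  26 547] [ 0.58446281 -0.09470962  0.014     ]
top [404 248  27  26 545] [ 0.55955872 -0.17065166  0.014     ]
top [438 260  27  26 554] [ 0.53417769 -0.24678948  0.014     ]
top [472 272  27  26 550] [ 0.5091203  -0.32237961  0.014     ]
[0.07992125 0.08025687 0.07963504]
pos [0.2187 0.6905 0.2522] th 72.42 t 0.1 shift [-4.74   4.944  0.066] turn [0.009 0.018 7.571]
pos [0.2187 0.6905 0.2522] th 72.42 t 0.1 shift [-9.356  9.611  1.326] turn [1.6000e-02 1.5000e-02 1.5071e+01]
```

Call:
move_arm(
  rows=[
    [0,-4.74,4.94,0,0,0,7.5],
    [0,-4.74,4.94,0,0,0,7.5],
    [0,-4.74,4.94,0,0,0,7.5],
    [0,-4.74,4.94,0,0,0,7.5],
    [0,-4.74,4.94,0,0,0,7.5],
    [0,-4.74,4.94,0,0,0,7.5],
    [0,-4.74,4.94,0,0,0,7.5],
    [0,-4.74,4.94,0,0,0,7.5],
    [0,-4.74,4.94,0,0,0,7.5],
    [0,-4.74,4.94,0,0,0,7.5],
  ],
)

```text
clock: 0.93
ee_pos: [0.3495, 0.4516, 0.2532]
eef_rot: [-0.0, 0.971, 0.238, -0.0]
ft_force: [0.0, -0.7, -0.7]
finger_gap: 0.0857
```

```bash
python3 -c "
from h import *
step([.4722,.2175,.16],-18)"
```

```text
pos [0.3495 0.4516 0.2532] th 27.49 t 0.93 shift [0.021 6.609 2.325] turn [-7.000e-03  4.000e-03  7.582e+00]
```

Call:
move_arm(
  rows=[
    [0,0,6.61,2.3,0,0,7.58],
    [0,0,6.61,2.3,0,0,7.58],
    [0,0,6.61,2.3,0,0,7.58],
    [0,0,6.61,2.3,0,0,7.58],
    [0,0,6.61,2.3,0,0,7.58],
    [0,0,6.61,2.3,0,0,7.58],
    [0,0,6.61,2.3,0,0,7.58],
    [0,0,6.61,2.3,0,0,7.58],
    [0,0,6.61,2.3,0,0,7.58],
    [0,0,6.61,2.3,0,0,7.58],
  ],
)

```text
clock: 1.77
ee_pos: [0.4716, 0.2183, 0.161]
eef_rot: [-0.0, 0.988, -0.155, -0.0]
ft_force: [0.0, 0.5, 0.9]
finger_gap: 0.0855
```

```bash
python3 -c "
from h import *
step([.4722,.2175,.055],-18)
cv2.imwrite('pics/s1.png',cv2.cvtColor(eyes.snapshot('scene'),cv2.COLOR_RGB2BGR)[130:370,280:600].repeat(2,0).repeat(2,1))"
```

```text
pos [0.4716 0.2183 0.161 ] th -17.86 t 1.77 shift [0.022 0.017 2.651] turn [-0.008  0.008  0.024]
```

View pics/s1.png

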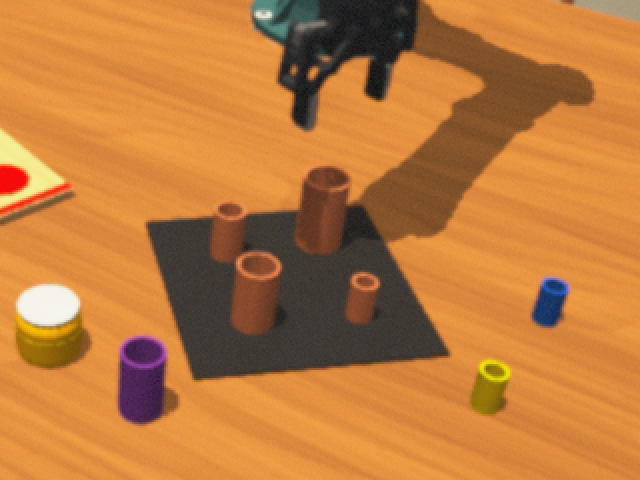

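The open jaws straddle coupling_l, whose rim is at crop (325,180), and both sides are clear. I'll go down and close.

Call:
move_arm(
  rows=[
    [0,0.02,0.02,0.7,0,0,0],
    [0,0.02,0.02,1.4,0,0,0],
    [0,0.02,0.02,2.0,0,0,0],
    [0,0.02,0.02,2.45,0,0,0],
    [0,0.02,0.02,2.65,0,0,0],
    [0,0.02,0.02,2.65,0,0,0],
    [1,0.02,0.02,2.65,0,0,0],
    [1,0.02,0.02,2.65,0,0,0],
    [1,0.02,0.02,2.65,0,0,0],
    [1,0.02,0.02,2.65,0,0,0],
  ],
)

```text
clock: 2.65
ee_pos: [0.4728, 0.2157, 0.0567]
eef_rot: [-0.001, 0.988, -0.156, 0.001]
ft_force: [-1.0, -0.5, 6.2]
finger_gap: 0.0437
```

Call:
move_arm(
  rows=[
    [1,0,0,0,0,0,0],
    [1,0,0,0,0,0,0],
    [1,0,0,0,0,0,0],
    [1,0,0,-0.3,0,0,0],
    [1,0,0,-0.8,0,0,0],
    [1,0,0,-1.4,0,0,0],
    [1,0,0,-2.1,0,0,0],
    [1,0,0,-2.6,0,0,0],
    [1,0,0,-2.6,0,0,0],
    [1,0,0,-2.6,0,0,0],
  ],
)

```text
clock: 3.48
ee_pos: [0.4728, 0.2155, 0.1607]
eef_rot: [-0.001, 0.988, -0.157, 0.001]
ft_force: [0.8, 0.3, -2.9]
finger_gap: 0.0435
```

```bash
python3 -c "
from h import *
step([.5845,-.0947,.16],-18)
o=readout.get_obs();print(o['finger_gap'])
for n,b in (('top',(180,420,120,440)),('scene',(130,370,280,600))):
  cv2.imwrite(f'pics/l1{n}.png',cv2.cvtColor(eyes.snapshot(n),cv2.COLOR_RGB2BGR)[b[0]:b[1],b[2]:b[3]].repeat(2,0).repeat(2,1))"
```

```text
pos [0.4728 0.2155 0.1607] th -18.04 t 3.48 shift [5.056 6.51  0.01 ] turn [-0.025 -0.019 -0.006]
0.04352691738322392
```

View pics/l1scene.png

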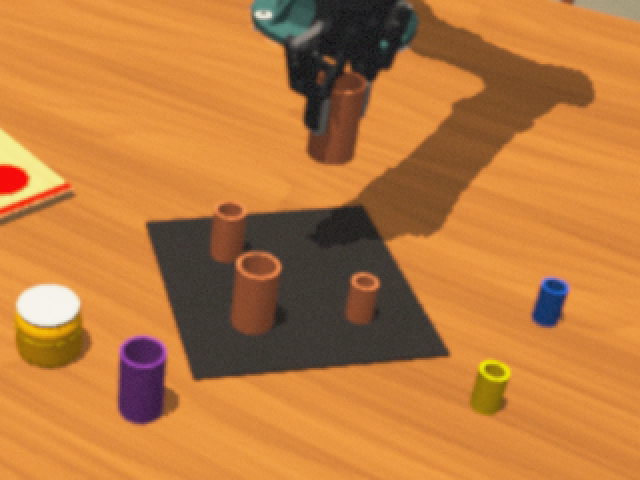

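Call:
move_arm(
  rows=[
    [1,0.5,0.65,0,0,0,0],
    [1,1.1,1.42,0,0,0,0],
    [1,1.7,2.2,0,0,0,0],
    [1,2.3,2.98,0,0,0,0],
    [1,2.9,3.75,0,0,0,0],
    [1,3.5,4.53,0,0,0,0],
    [1,4.1,5.3,0,0,0,0],
    [1,4.6,5.95,0,0,0,0],
    [1,5.0,6.45,0,0,0,0],
    [1,5.08,6.56,0,0,0,0],
  ],
)

```text
clock: 4.42
ee_pos: [0.5848, -0.1044, 0.1583]
eef_rot: [0.002, 0.987, -0.161, 0.001]
ft_force: [1.2, -0.6, -1.7]
finger_gap: 0.0435
```

Call:
move_arm(
  rows=[
    [1,0,0,0,0,0,0],
    [1,0,0,0.5,0,0,0],
    [1,0,0,1,0,0,0],
    [1,0,0,1.3,0,0,0],
    [1,0,0,1.3,0,0,0],
    [1,0,0,1.3,0,0,0],
  ],
)

```text
clock: 4.92
ee_pos: [0.5831, -0.096, 0.1062]
eef_rot: [-0.0, 0.988, -0.156, -0.002]
ft_force: [-0.5, 0.2, -2.7]
finger_gap: 0.044
```

```bash
python3 -c "
from h import *
step([.585,-.0967,.066],-18)
o=readout.get_obs();print(o['finger_gap'])
for n,b in (('top',(180,420,300,620)),('scene',(70,310,130,450))):
  cv2.imwrite(f'pics/l2{n}.png',cv2.cvtColor(eyes.snapshot(n),cv2.COLOR_RGB2BGR)[b[0]:b[1],b[2]:b[3]].repeat(2,0).repeat(2,1))"
```

```text
pos [ 0.5831 -0.096   0.1062] th -17.97 t 4.92 shift [0.054 0.003 1.005] turn [-0.     0.032  0.005]
0.04395368930796749
```

View pics/l2scene.png

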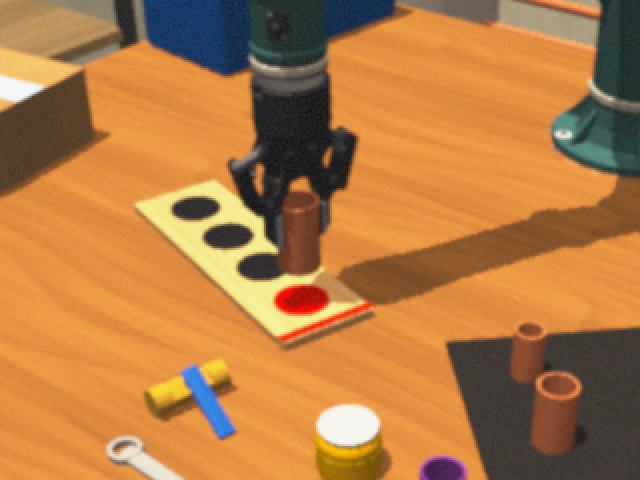

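Coupling_l is held upright directly above the red pad, at crop (300,240) with the pad at (302,299). I'll lower and release it.

Call:
move_arm(
  rows=[
    [1,0.05,0,0.4,0,0,0],
    [1,0.05,0,0.75,0,0,0],
    [1,0.05,0,0.9,0,0,0],
    [1,0.05,0,1.0,0,0,0],
    [1,0.05,0,1.0,0,0,0],
    [1,0.05,0,1.0,0,0,0],
  ],
)

```text
clock: 5.52
ee_pos: [0.5865, -0.0982, 0.0679]
eef_rot: [-0.0, 0.988, -0.157, 0.0]
ft_force: [0.1, 0.0, -2.5]
finger_gap: 0.0434
```

```bash
python3 -c "
from h import *
step([.585,-.0967,.066],-18)"
```

```text
pos [ 0.5865 -0.0982  0.0679] th -18.06 t 5.52 shift [-0.047 -0.023  0.048] turn [-0.002 -0.009 -0.011]
```

Call:
move_arm(
  rows=[
    [1,-0.04,-0.02,0.05,0,0,0],
    [1,-0.04,-0.02,0.06,0,0,0],
    [1,-0.04,-0.02,0.06,0,0,0],
    [0,-0.04,-0.02,0.06,0,0,0],
    [0,-0.04,-0.02,0.06,0,0,0],
    [0,-0.04,-0.02,0.06,0,0,0],
    [0,-0.04,-0.02,0.06,0,0,0],
    [0,-0.04,-0.02,0.06,0,0,0],
    [0,-0.04,-0.02,0.06,0,0,0],
  ],
)

```text
clock: 6.27
ee_pos: [0.5848, -0.0968, 0.0648]
eef_rot: [0.0, 0.988, -0.157, -0.0]
ft_force: [0.1, 0.9, -0.0]
finger_gap: 0.0857
```

Call:
move_arm(
  rows=[
    [0,0,0,-0.2,0,0,0],
    [0,0,0,-0.6,0,0,0],
    [0,0,0,-1.2,0,0,0],
    [0,0,0,-2.0,0,0,0],
    [0,0,0,-2.7,0,0,0],
    [0,0,0,-2.7,0,0,0],
    [0,0,0,-2.7,0,0,0],
  ],
)

```text
clock: 6.85
ee_pos: [0.5861, -0.097, 0.1751]
eef_rot: [-0.0, 0.988, -0.157, 0.002]
ft_force: [-0.4, 0.3, 0.1]
finger_gap: 0.0855
```

```bash
python3 -c "
from h import *
step([.6169,.2260,.17],-18)
img=eyes.snapshot('top')
cv2.imwrite('pics/l3top.png',cv2.cvtColor(img,cv2.COLOR_RGB2BGR)[150:390,120:560])
img=eyes.snapshot('scene')
cv2.imwrite('pics/l3scene.png',cv2.cvtColor(img,cv2.COLOR_RGB2BGR)[100:340,130:550].repeat(2,0).repeat(2,1)[:,:800])"
```

```text
pos [ 0.5861 -0.097   0.1751] th -18.05 t 6.85 shift [-1.77  -7.917  0.13 ] turn [-0.01  -0.041 -0.009]
```

View pics/l3scene.png

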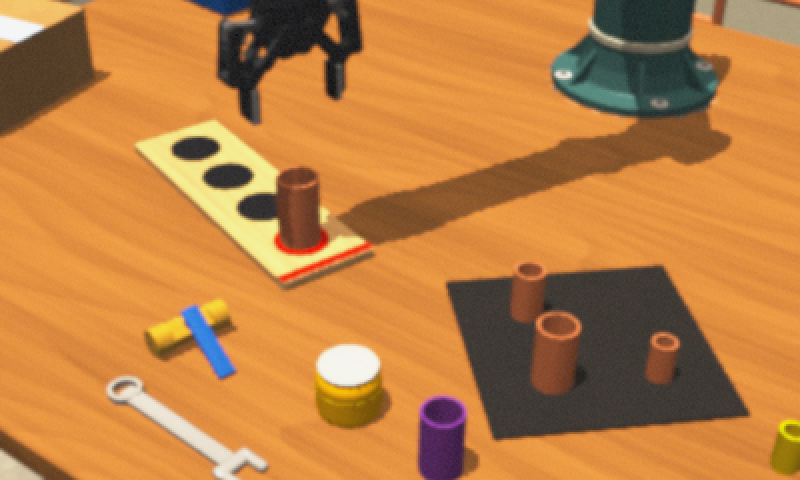

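Coupling_l stands upright in the middle of the red pad at crop (300,240), with the red ring showing evenly around it. Next is m.

Call:
move_arm(
  rows=[
    [0,-0.18,-0.8,0,0,0,0],
    [0,-0.38,-1.7,0,0,0,0],
    [0,-0.6,-2.7,0,0,0,0],
    [0,-0.82,-3.7,0,0,0,0],
    [0,-1.05,-4.7,0,0,0,0],
    [0,-1.27,-5.7,0,0,0,0],
    [0,-1.5,-6.7,0,0,0,0],
    [0,-1.66,-7.4,0,0,0,0],
    [0,-1.75,-7.8,0.1,0,0,0],
    [0,-1.77,-7.92,0.13,0,0,0],
  ],
)

```text
clock: 7.78
ee_pos: [0.6142, 0.2307, 0.1653]
eef_rot: [0.0, 0.988, -0.154, -0.002]
ft_force: [-0.3, -0.2, -0.2]
finger_gap: 0.0853
```

Call:
move_arm(
  rows=[
    [0,0,0,0,0,0,0],
    [0,0,0,0,0,0,0],
    [0,0,0,0,0,0,0],
  ],
)

```text
clock: 8.03
ee_pos: [0.6159, 0.2223, 0.1676]
eef_rot: [0.001, 0.987, -0.159, -0.0]
ft_force: [-0.7, -0.3, 0.5]
finger_gap: 0.0853
```

```bash
python3 -c "
from h import *
step([.6169,.2260,.047],-18)"
```

```text
pos [0.6159 0.2223 0.1676] th -18.33 t 8.03 shift [-0.005 -0.103  3.014] turn [ 0.023 -0.002 -0.055]
```

Call:
move_arm(
  rows=[
    [0,0,-0.03,0.8,0,0,0],
    [0,0,-0.03,1.6,0,0,0],
    [0,0,-0.03,2.3,0,0,0],
    [0,0,-0.03,2.8,0,0,0],
    [0,0,-0.03,3.0,0,0,0],
    [0,0,-0.03,3.0,0,0,0],
    [0,0,-0.03,3.0,0,0,0],
  ],
)

```text
clock: 8.62
ee_pos: [0.6168, 0.2258, 0.0484]
eef_rot: [0.0, 0.987, -0.158, 0.0]
ft_force: [-0.2, -0.4, 0.2]
finger_gap: 0.0853
```

Call:
move_arm(
  rows=[
    [1,0,0,0,0,0,0],
    [1,0,0,0,0,0,0],
    [1,0,0,0,0,0,0],
    [1,0,0,0,0,0,0],
    [1,0,0,0,0,0,0],
    [1,0,0,0,0,0,0],
    [1,0,0,0,0,0,0],
  ],
)

```text
clock: 9.2
ee_pos: [0.6167, 0.2278, 0.0489]
eef_rot: [-0.001, 0.988, -0.157, 0.001]
ft_force: [-0.3, 0.1, 6.3]
finger_gap: 0.036
```

Call:
move_arm(
  rows=[
    [1,0,0,-0.3,0,0,0],
    [1,0,0,-0.8,0,0,0],
    [1,0,0,-1.6,0,0,0],
    [1,0,0,-2.4,0,0,0],
    [1,0,0,-3.0,0,0,0],
    [1,0,0,-3.0,0,0,0],
    [1,0,0,-3.0,0,0,0],
  ],
)

```text
clock: 9.78
ee_pos: [0.6168, 0.2278, 0.1697]
eef_rot: [-0.001, 0.988, -0.157, 0.001]
ft_force: [-0.1, 0.1, -2.3]
finger_gap: 0.0357
```

```bash
python3 -c "
from h import *
step([.5596,-.1707,.168],-18)"
```

```text
pos [0.6168 0.2278 0.1697] th -18.04 t 9.78 shift [1.726 9.916 0.024] turn [-0.021 -0.023 -0.007]
```

Call:
move_arm(
  rows=[
    [1,0.09,0.5,0,0,0,0],
    [1,0.22,1.25,0,0,0,0],
    [1,0.38,2.2,0,0,0,0],
    [1,0.55,3.2,0,0,0,0],
    [1,0.73,4.2,0,0,0,0],
    [1,0.9,5.2,0,0,0,0],
    [1,1.07,6.2,0,0,0,0],
    [1,1.25,7.2,0,0,0,0],
    [1,1.41,8.15,0,0,0,0],
    [1,1.56,9.0,0,0,0,0],
  ],
)

```text
clock: 10.62
ee_pos: [0.5615, -0.1364, 0.1663]
eef_rot: [0.0, 0.987, -0.158, -0.002]
ft_force: [0.2, -1.0, -1.0]
finger_gap: 0.0356
```

Call:
move_arm(
  rows=[
    [1,0.09,0.5,0,0,0,0],
    [1,0.14,0.8,0,0,0,0],
    [1,0.15,0.87,0,0,0,0],
    [1,0.15,0.87,0,0,0,0],
    [1,0.15,0.87,0,0,0,0],
    [1,0.15,0.87,0,0,0,0],
    [1,0.15,0.87,0,0,0,0],
  ],
)

```text
clock: 11.2
ee_pos: [0.5593, -0.1666, 0.1674]
eef_rot: [-0.001, 0.988, -0.155, -0.0]
ft_force: [0.1, -0.8, -1.4]
finger_gap: 0.0358
```

```bash
python3 -c "
from h import *
step([.5596,-.1689,.0585],-18)"
```

```text
pos [ 0.5593 -0.1666  0.1674] th -17.85 t 11.2 shift [0.027 0.055 2.723] turn [-0.01   0.006  0.025]
```

Call:
move_arm(
  rows=[
    [1,0,0.02,0.7,0,0,0],
    [1,0,0.02,1.4,0,0,0],
    [1,0,0.02,2.0,0,0,0],
    [1,0,0.02,2.4,0,0,0],
    [1,0,0.02,2.6,0,0,0],
    [1,0,0.02,2.68,0,0,0],
    [1,0,0.02,2.7,0,0,0],
    [1,0,0.02,2.7,0,0,0],
  ],
)

```text
clock: 11.87
ee_pos: [0.5592, -0.1697, 0.0604]
eef_rot: [0.0, 0.988, -0.157, 0.001]
ft_force: [0.2, -0.5, -1.5]
finger_gap: 0.0359
```

```bash
python3 -c "
from h import *
step([.5596,-.1689,.058],-18)"
```

```text
pos [ 0.5592 -0.1697  0.0604] th -18.03 t 11.87 shift [ 0.002 -0.023  0.06 ] turn [-0.001 -0.013 -0.004]
```

Call:
move_arm(
  rows=[
    [1,0,-0.02,0.05,0,0,0],
    [1,0,-0.02,0.06,0,0,0],
    [1,0,-0.02,0.06,0,0,0],
    [0,0,-0.02,0.06,0,0,0],
    [0,0,-0.02,0.06,0,0,0],
    [0,0,-0.02,0.06,0,0,0],
    [0,0,-0.02,0.06,0,0,0],
    [0,0,-0.02,0.06,0,0,0],
    [0,0,-0.02,0.06,0,0,0],
  ],
)

```text
clock: 12.62
ee_pos: [0.5588, -0.1691, 0.0574]
eef_rot: [0.0, 0.988, -0.157, 0.0]
ft_force: [0.2, 0.6, 0.3]
finger_gap: 0.0857
```

Call:
move_arm(
  rows=[
    [0,0,0,-0.2,0,0,0],
    [0,0,0,-0.6,0,0,0],
    [0,0,0,-1.2,0,0,0],
    [0,0,0,-2.0,0,0,0],
    [0,0,0,-2.7,0,0,0],
    [0,0,0,-2.7,0,0,0],
    [0,0,0,-2.7,0,0,0],
  ],
)

```text
clock: 13.2
ee_pos: [0.5599, -0.1694, 0.1675]
eef_rot: [0.0, 0.988, -0.157, 0.002]
ft_force: [-0.3, -0.2, -0.7]
finger_gap: 0.0855
```

```bash
python3 -c "
from h import *
step([.5435,.1550,.17],-18)
img=eyes.snapshot('scene')
cv2.imwrite('pics/m3scene.png',cv2.cvtColor(img,cv2.COLOR_RGB2BGR)[100:340,130:530].repeat(2,0).repeat(2,1))"
```

```text
pos [ 0.5599 -0.1694  0.1675] th -18.06 t 13.2 shift [-2.904 -7.583 -0.071] turn [-0.006 -0.041 -0.009]
```

View pics/m3scene.png

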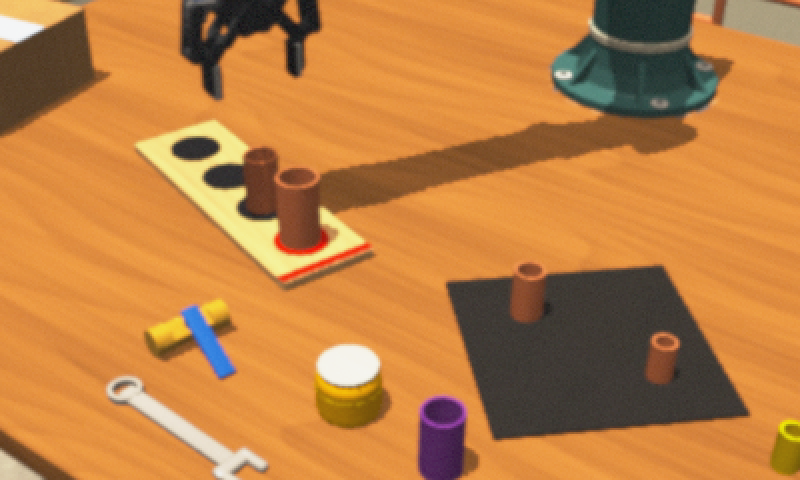

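Coupling_m stands upright on pad 2, with its base near crop (260,207). Next is s.

Call:
move_arm(
  rows=[
    [0,-0.3,-0.8,0,0,0,0],
    [0,-0.65,-1.7,0,0,0,0],
    [0,-1.0,-2.6,0,0,0,0],
    [0,-1.36,-3.55,0,0,0,0],
    [0,-1.72,-4.5,0,0,0,0],
    [0,-2.08,-5.45,0,0,0,0],
    [0,-2.44,-6.4,0,0,0,0],
    [0,-2.72,-7.1,0,0,0,0],
    [0,-2.87,-7.5,0,0,0,0],
    [0,-2.9,-7.58,0,0,0,0],
  ],
)

```text
clock: 14.08
ee_pos: [0.5407, 0.1604, 0.1635]
eef_rot: [-0.0, 0.988, -0.153, -0.002]
ft_force: [-0.5, -0.1, -0.3]
finger_gap: 0.0854
```

Call:
move_arm(
  rows=[
    [0,0,0,0,0,0,0],
    [0,0,0,0.2,0,0,0],
    [0,0,0,0.5,0,0,0],
    [0,0,0,0.5,0,0,0],
    [0,0,0,0.5,0,0,0],
  ],
)

```text
clock: 14.5
ee_pos: [0.5417, 0.153, 0.1441]
eef_rot: [0.001, 0.987, -0.158, -0.001]
ft_force: [0.6, -0.3, -0.2]
finger_gap: 0.0856
```

```bash
python3 -c "
from h import *
step([.5435,.1550,.039],-18)"
```

```text
pos [0.5417 0.153  0.1441] th -18.24 t 14.5 shift [ 0.032 -0.068  2.627] turn [ 0.022  0.019 -0.039]
```

Call:
move_arm(
  rows=[
    [0,0.03,-0.03,0.7,0,0,0],
    [0,0.03,-0.03,1.5,0,0,0],
    [0,0.03,-0.03,2.1,0,0,0],
    [0,0.03,-0.03,2.5,0,0,0],
    [0,0.03,-0.03,2.6,0,0,0],
    [0,0.03,-0.03,2.6,0,0,0],
    [0,0.03,-0.03,2.6,0,0,0],
  ],
)

```text
clock: 15.08
ee_pos: [0.5446, 0.1553, 0.0419]
eef_rot: [-0.0, 0.988, -0.157, 0.0]
ft_force: [0.7, 0.5, -0.1]
finger_gap: 0.0852
```

Call:
move_arm(
  rows=[
    [1,0,0,0,0,0,0],
    [1,0,0,0,0,0,0],
    [1,0,0,0,0,0,0],
    [1,0,0,0,0,0,0],
    [1,0,0,0,0,0,0],
    [1,0,0,0,0,0,0],
    [1,0,0,0,0,0,0],
    [1,0,0,0,0,0,0],
  ],
)

```text
clock: 15.75
ee_pos: [0.5443, 0.1562, 0.0422]
eef_rot: [-0.0, 0.988, -0.157, 0.0]
ft_force: [-1.0, 0.7, 4.8]
finger_gap: 0.0296
```

Call:
move_arm(
  rows=[
    [1,0,0,-0.3,0,0,0],
    [1,0,0,-0.8,0,0,0],
    [1,0,0,-1.6,0,0,0],
    [1,0,0,-2.4,0,0,0],
    [1,0,0,-3.2,0,0,0],
    [1,0,0,-3.2,0,0,0],
    [1,0,0,-3.2,0,0,0],
  ],
)

```text
clock: 16.33
ee_pos: [0.545, 0.1564, 0.1717]
eef_rot: [-0.001, 0.988, -0.157, 0.002]
ft_force: [-1.3, 0.1, -2.0]
finger_gap: 0.0297
```

```bash
python3 -c "
from h import *
step([.5342,-.2468,.168],-18)"
```

```text
pos [0.545  0.1564 0.1717] th -18.05 t 16.33 shift [2.865 9.667 0.073] turn [-0.03  -0.033 -0.008]
```

Call:
move_arm(
  rows=[
    [1,0.15,0.5,0,0,0,0],
    [1,0.37,1.25,0,0,0,0],
    [1,0.65,2.2,0,0,0,0],
    [1,0.93,3.15,0,0,0,0],
    [1,1.21,4.1,0,0,0,0],
    [1,1.49,5.05,0,0,0,0],
    [1,1.77,6.0,0,0,0,0],
    [1,2.05,6.95,0,0,0,0],
    [1,2.33,7.9,0,0,0,0],
    [1,2.57,8.7,0,0,0,0],
  ],
)

```text
clock: 17.17
ee_pos: [0.5319, -0.2095, 0.168]
eef_rot: [0.0, 0.987, -0.158, -0.001]
ft_force: [-0.0, 0.1, -1.0]
finger_gap: 0.0295
```

Call:
move_arm(
  rows=[
    [1,0.15,0.5,0,0,0,0],
    [1,0.25,0.85,0,0,0,0],
    [1,0.28,0.94,0,0,0,0],
    [1,0.28,0.94,0,0,0,0],
    [1,0.28,0.94,0,0,0,0],
    [1,0.28,0.94,0,0,0,0],
    [1,0.28,0.94,0,0,0,0],
  ],
)

```text
clock: 17.75
ee_pos: [0.533, -0.2438, 0.1689]
eef_rot: [-0.001, 0.988, -0.156, -0.001]
ft_force: [0.0, -0.0, -1.3]
finger_gap: 0.0296
```

```bash
python3 -c "
from h import *
step([.5342,-.2456,.0515],-18)"
```

```text
pos [ 0.533  -0.2438  0.1689] th -17.9 t 17.75 shift [0.045 0.036 2.935] turn [-0.011  0.012  0.017]
```

Call:
move_arm(
  rows=[
    [1,0.03,0.02,0.7,0,0,0],
    [1,0.03,0.02,1.5,0,0,0],
    [1,0.03,0.02,2.1,0,0,0],
    [1,0.03,0.02,2.5,0,0,0],
    [1,0.03,0.02,2.8,0,0,0],
    [1,0.03,0.02,2.9,0,0,0],
    [1,0.03,0.02,2.9,0,0,0],
    [1,0.03,0.02,2.9,0,0,0],
  ],
)

```text
clock: 18.42
ee_pos: [0.5343, -0.2471, 0.0539]
eef_rot: [0.0, 0.988, -0.157, 0.001]
ft_force: [-0.7, -0.4, -0.1]
finger_gap: 0.0297
```

```bash
python3 -c "
from h import *
step([.5342,-.2456,.0512],-18)"
```

```text
pos [ 0.5343 -0.2471  0.0539] th -18.03 t 18.42 shift [-0.015 -0.036  0.068] turn [ 0.001 -0.011 -0.005]
```

Call:
move_arm(
  rows=[
    [1,0,-0.02,0.05,0,0,0],
    [1,0,-0.02,0.07,0,0,0],
    [1,0,-0.02,0.07,0,0,0],
    [0,0,-0.02,0.07,0,0,0],
    [0,0,-0.02,0.07,0,0,0],
    [0,0,-0.02,0.07,0,0,0],
    [0,0,-0.02,0.07,0,0,0],
    [0,0,-0.02,0.07,0,0,0],
    [0,0,-0.02,0.07,0,0,0],
  ],
)

```text
clock: 19.17
ee_pos: [0.534, -0.2464, 0.0506]
eef_rot: [0.0, 0.988, -0.157, 0.0]
ft_force: [0.5, -0.7, -0.6]
finger_gap: 0.0857
```

Call:
move_arm(
  rows=[
    [0,0,0,-0.2,0,0,0],
    [0,0,0,-0.6,0,0,0],
    [0,0,0,-1.2,0,0,0],
    [0,0,0,-2.0,0,0,0],
    [0,0,0,-2.8,0,0,0],
    [0,0,0,-2.9,0,0,0],
    [0,0,0,-2.9,0,0,0],
  ],
)

```text
clock: 19.75
ee_pos: [0.5355, -0.2472, 0.1694]
eef_rot: [0.001, 0.988, -0.157, 0.003]
ft_force: [-0.1, 0.3, -0.4]
finger_gap: 0.0856
```

```bash
python3 -c "
from h import *
step([.552,.2999,.168],-18)
img=eyes.snapshot('scene')
cv2.imwrite('pics/s3scene.png',cv2.cvtColor(img,cv2.COLOR_RGB2BGR)[100:340,130:530].repeat(2,0).repeat(2,1))"
```

```text
pos [ 0.5355 -0.2472  0.1694] th -18.06 t 19.75 shift [-3.8470e+00 -1.3132e+01  1.0000e-02] turn [ 0.002 -0.054 -0.01 ]
```

View pics/s3scene.png

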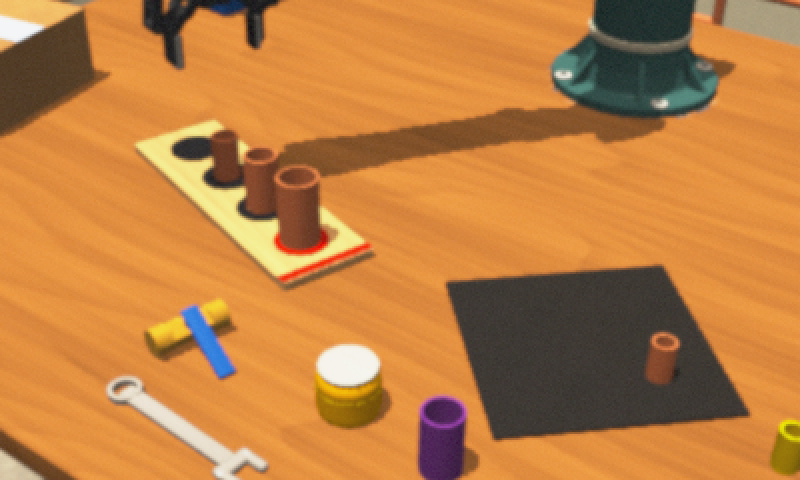

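Coupling_s stands upright on pad 3, with its base near crop (225,177). Coupling_xs is the last one.

Call:
move_arm(
  rows=[
    [0,-0.2,-0.7,0,0,0,0],
    [0,-0.47,-1.6,0,0,0,0],
    [0,-0.75,-2.56,0,0,0,0],
    [0,-1.03,-3.52,0,0,0,0],
    [0,-1.31,-4.48,0,0,0,0],
    [0,-1.59,-5.44,0,0,0,0],
    [0,-1.87,-6.4,0,0,0,0],
    [0,-2.16,-7.36,0,0,0,0],
    [0,-2.44,-8.32,0,0,0,0],
    [0,-2.72,-9.28,0,0,0,0],
  ],
)

```text
clock: 20.63
ee_pos: [0.5439, 0.142, 0.1648]
eef_rot: [0.001, 0.988, -0.157, -0.002]
ft_force: [0.5, -0.3, 0.8]
finger_gap: 0.0853
```

Call:
move_arm(
  rows=[
    [0,-0.28,-0.96,0,0,0,0],
    [0,-0.56,-1.92,0,0,0,0],
    [0,-0.82,-2.8,0,0,0,0],
    [0,-1.02,-3.5,0,0,0,0],
    [0,-1.11,-3.8,0,0,0,0],
    [0,-1.13,-3.85,0,0,0,0],
    [0,-1.13,-3.85,0.3,0,0,0],
    [0,-1.13,-3.85,0.6,0,0,0],
    [0,-1.13,-3.85,0.6,0,0,0],
    [0,-1.13,-3.85,0.6,0,0,0],
  ],
)

```text
clock: 21.47
ee_pos: [0.5496, 0.2973, 0.141]
eef_rot: [0.002, 0.987, -0.159, -0.001]
ft_force: [-0.2, -0.2, -0.3]
finger_gap: 0.0854
```

```bash
python3 -c "
from h import *
step([.5512,.3,.032],-18)"
```

```text
pos [0.5496 0.2973 0.141 ] th -18.28 t 21.47 shift [ 0.022 -0.086  2.724] turn [ 0.035  0.019 -0.047]
```

Call:
move_arm(
  rows=[
    [0,0.02,-0.04,0.7,0,0,0],
    [0,0.02,-0.04,1.5,0,0,0],
    [0,0.02,-0.04,2.1,0,0,0],
    [0,0.02,-0.04,2.5,0,0,0],
    [0,0.02,-0.04,2.7,0,0,0],
    [0,0.02,-0.04,2.7,0,0,0],
    [0,0.02,-0.04,2.7,0,0,0],
  ],
)

```text
clock: 22.05
ee_pos: [0.5523, 0.3011, 0.0349]
eef_rot: [0.0, 0.987, -0.158, 0.0]
ft_force: [-0.3, 0.1, 0.1]
finger_gap: 0.0854
```

Call:
move_arm(
  rows=[
    [1,0,0,0,0,0,0],
    [1,0,0,0,0,0,0],
    [1,0,0,0,0,0,0],
    [1,0,0,0,0,0,0],
    [1,0,0,0,0,0,0],
    [1,0,0,0,0,0,0],
    [1,0,0,0,0,0,0],
    [1,0,0,0,0,0,0],
    [1,0,0,0,0,0,0],
  ],
)

```text
clock: 22.8
ee_pos: [0.5519, 0.3022, 0.0353]
eef_rot: [-0.0, 0.988, -0.157, 0.0]
ft_force: [-1.7, -0.6, 5.6]
finger_gap: 0.023
```

Call:
move_arm(
  rows=[
    [1,0,0,-0.3,0,0,0],
    [1,0,0,-0.8,0,0,0],
    [1,0,0,-1.6,0,0,0],
    [1,0,0,-2.4,0,0,0],
    [1,0,0,-3.2,0,0,0],
    [1,0,0,-3.3,0,0,0],
    [1,0,0,-3.3,0,0,0],
  ],
)

```text
clock: 23.38
ee_pos: [0.5531, 0.3025, 0.1695]
eef_rot: [-0.002, 0.988, -0.157, 0.002]
ft_force: [-0.2, 0.2, -0.8]
finger_gap: 0.023
```

```bash
python3 -c "
from h import *
step([.5091,-.3224,.168],-18)"
```

```text
pos [0.5531 0.3025 0.1695] th -18.06 t 23.38 shift [ 3.7980e+00  1.5195e+01 -1.3000e-02] turn [-0.04  -0.034 -0.01 ]
```

Call:
move_arm(
  rows=[
    [1,0.15,0.6,0,0,0,0],
    [1,0.35,1.4,0,0,0,0],
    [1,0.59,2.36,0,0,0,0],
    [1,0.83,3.32,0,0,0,0],
    [1,1.07,4.28,0,0,0,0],
    [1,1.31,5.24,0,0,0,0],
    [1,1.55,6.2,0,0,0,0],
    [1,1.79,7.16,0,0,0,0],
    [1,2.03,8.12,0,0,0,0],
    [1,2.27,9.08,0,0,0,0],
  ],
)

```text
clock: 24.22
ee_pos: [0.5236, -0.0729, 0.1652]
eef_rot: [0.0, 0.988, -0.157, -0.002]
ft_force: [0.3, 0.5, -0.4]
finger_gap: 0.0227
```

Call:
move_arm(
  rows=[
    [1,0.24,0.96,0,0,0,0],
    [1,0.48,1.92,0,0,0,0],
    [1,0.72,2.88,0,0,0,0],
    [1,0.96,3.84,0,0,0,0],
    [1,1.2,4.8,0,0,0,0],
    [1,1.4,5.6,0,0,0,0],
    [1,1.5,6.0,0,0,0,0],
    [1,1.51,6.06,0,0,0,0],
    [1,1.51,6.06,0,0,0,0],
    [1,1.51,6.06,0,0,0,0],
  ],
)

```text
clock: 25.05
ee_pos: [0.5072, -0.3186, 0.1653]
eef_rot: [-0.001, 0.988, -0.156, -0.001]
ft_force: [0.3, 0.5, -1.0]
finger_gap: 0.023
```

Call:
move_arm(
  rows=[
    [1,0,0,0.4,0,0,0],
    [1,0,0,0.8,0,0,0],
    [1,0,0,0.8,0,0,0],
    [1,0,0,0.8,0,0,0],
  ],
)

```text
clock: 25.38
ee_pos: [0.5075, -0.3178, 0.1335]
eef_rot: [-0.001, 0.988, -0.155, -0.001]
ft_force: [-0.3, -0.2, -1.3]
finger_gap: 0.0226
```

```bash
python3 -c "
from h import *
step([.5091,-.3201,.0445],-18)"
```

```text
pos [ 0.5075 -0.3178  0.1335] th -17.88 t 25.38 shift [0.064 0.046 2.225] turn [-0.018  0.031  0.02 ]
```

Call:
move_arm(
  rows=[
    [1,0.05,0.03,0.6,0,0,0],
    [1,0.05,0.03,1.2,0,0,0],
    [1,0.05,0.03,1.7,0,0,0],
    [1,0.05,0.03,2.0,0,0,0],
    [1,0.05,0.03,2.15,0,0,0],
    [1,0.05,0.03,2.18,0,0,0],
    [1,0.05,0.03,2.18,0,0,0],
    [1,0.05,0.03,2.18,0,0,0],
  ],
)

```text
clock: 26.05
ee_pos: [0.5099, -0.3229, 0.0484]
eef_rot: [0.0, 0.988, -0.157, 0.001]
ft_force: [-0.1, -0.2, -0.3]
finger_gap: 0.0227
```

```bash
python3 -c "
from h import *
step([.5091,-.3201,.0443],-18)"
```

```text
pos [ 0.5099 -0.3229  0.0484] th -18.05 t 26.05 shift [-0.041 -0.06   0.103] turn [ 0.005 -0.018 -0.009]
```

Call:
move_arm(
  rows=[
    [1,-0.02,-0.05,0.05,0,0,0],
    [1,-0.02,-0.05,0.1,0,0,0],
    [1,-0.02,-0.05,0.1,0,0,0],
    [1,-0.02,-0.05,0.1,0,0,0],
    [0,-0.02,-0.05,0.1,0,0,0],
    [0,-0.02,-0.05,0.1,0,0,0],
    [0,-0.02,-0.05,0.1,0,0,0],
    [0,-0.02,-0.05,0.1,0,0,0],
    [0,-0.02,-0.05,0.1,0,0,0],
    [0,-0.02,-0.05,0.1,0,0,0],
  ],
)

```text
clock: 26.88
ee_pos: [0.5089, -0.3203, 0.0432]
eef_rot: [-0.0, 0.988, -0.157, -0.0]
ft_force: [-0.7, -0.2, -0.1]
finger_gap: 0.0856
```

Call:
move_arm(
  rows=[
    [0,0,0,-0.2,0,0,0],
    [0,0,0,-0.6,0,0,0],
    [0,0,0,-1.2,0,0,0],
    [0,0,0,-2.0,0,0,0],
    [0,0,0,-2.9,0,0,0],
    [0,0,0,-3.8,0,0,0],
    [0,0,0,-4.5,0,0,0],
    [0,0,0,-4.5,0,0,0],
  ],
)

```text
clock: 27.55
ee_pos: [0.5118, -0.323, 0.23]
eef_rot: [0.002, 0.988, -0.157, 0.006]
ft_force: [0.9, -0.5, -0.4]
finger_gap: 0.0851
```

Call:
move_arm(
  rows=[
    [0,0,1,0,0,0,0],
    [0,0,2,0,0,0,0],
    [0,0,3,0,0,0,0],
    [0,0,4,0,0,0,0],
    [0,0,5,0,0,0,0],
    [0,0,5.3,0,0,0,0],
    [0,0,5.3,0,0,0,0],
    [0,0,5.3,0,0,0,0],
  ],
)

```text
clock: 28.22
ee_pos: [0.4424, -0.522, 0.2228]
eef_rot: [-0.001, 0.987, -0.158, -0.0]
ft_force: [0.3, 0.4, 0.5]
finger_gap: 0.0852
```

Run:
```python
from h import *
pads=dict(l=(.5845,-.0947),m=(.5596,-.1707),s=(.5342,-.2468),xs=(.5091,-.3224))
for n,b in (('top',(140,380,280,600)),('scene',(100,340,130,450))):
    img=eyes.snapshot(n);v=cv2.cvtColor(img,cv2.COLOR_RGB2BGR);im=cv2.resize(v[b[0]:b[1],b[2]:b[3]],None,fx=2.5,fy=2.5,interpolation=cv2.INTER_CUBIC)
    for k,p in pads.items():   # expected silhouette outlines
        cv2.polylines(im,[np.int32((hull(n,*p,k,.014).reshape(-1,2)-[b[2],b[0]]+.5)*2.5)],True,(255,0,255),1)
    cv2.imwrite(f'pics/f{n}.png',im)
    old=cv2.imread(f'pics/{n}0.png')
    for w,(u,v0) in dict(top=dict(tin=(298,171),valve=(370,168)),scene=dict(tin=(305,293),valve=(225,268)))[n].items():
        t=old[v0-24:v0+24,u-24:u+24];r=cv2.matchTemplate(v[v0-34:v0+34,u-34:u+34],t,cv2.TM_CCOEFF_NORMED);print(n,w,np.array(cv2.minMaxLoc(r)[3])-10,r.max())
```

```text
top tin [0 0] 0.9993176
top valve [0 0] 0.997904
scene tin [0 0] 0.9992905
scene valve [0 0] 0.9987215
```

View pics/ftop.png

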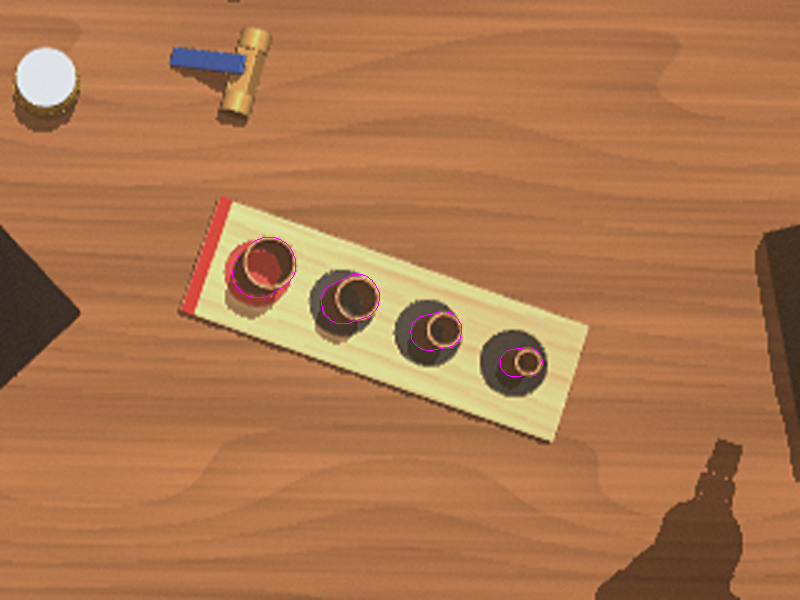

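View pics/fscene.png

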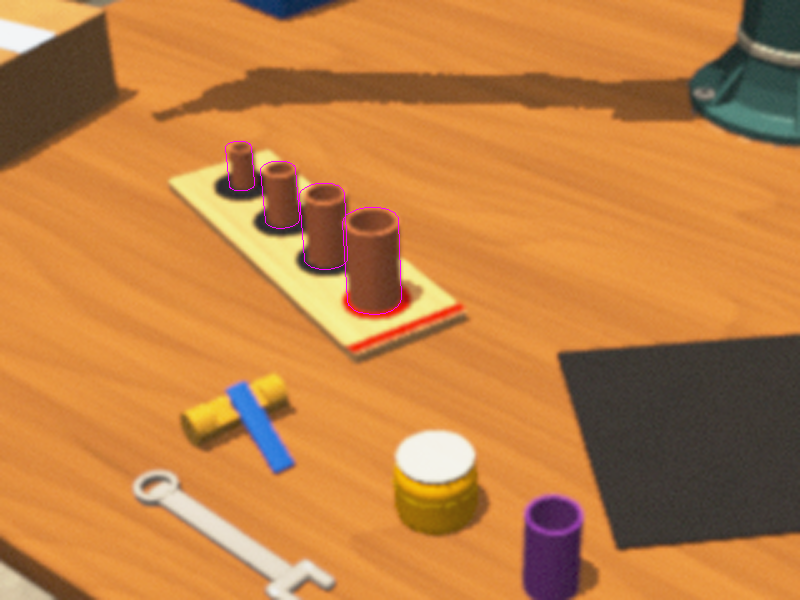

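In both views all four couplings stand upright on their own pads and match the expected outlines to within 1–2 px (about 3 mm). The arm is clear, and the tin and valve haven't moved.

```bash
python3 -c "
from cell import env
print(env.close_job())"
```

```text
the job is handed in; nothing more can be done
None
```

All four couplings are standing upright on their pads in order of size: largest on red, then m on pad 2, s on pad 3 and the smallest on pad 4. I handed the job in at about 28 s on the robot's clock; the hand-in gives no verdict.

- **Placement:** in the last pictures from both cameras, each coupling matched the outline expected at its pad's centre to within 1–2 pixels, roughly 3 mm, against the 12 mm allowed. I judged this by eye against the drawn outlines.
- **Bystanders:** the tin and valve showed no movement in either view.
- **Release:** the gripper was open and well clear of everything at the end.
- **Disagreements:** the two cameras differed by about 3 mm on pad positions in y. My first measurement of the couplings s, m and l from the scene camera was off because they blended into the background. I used the top camera's positions for those three and for the pads; for the smallest I averaged the two cameras in x.

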